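# Load the analyser's reagent tray

### The arm

A 6-joint arm with a two-finger parallel gripper is mounted at the origin on the work surface. World frame = base frame: x ahead of the robot, y to its left, z up, the work surface at z = 0. Lengths are in m, angles in rad, forces in N, time in s.
With the tool pointing down it reaches from about 0.275 to 0.725 m from the base axis. Payload 15.9 kg.
Tool frame: the origin (TCP) lies at the very end of the fingers, on their centre line; the grasp point (between the pads) lies behind it (robot.pinch_z is the z of the grasp point in the tool frame, in m); z points along the fingers, y is the line along which they close (so a half turn about z gives the same grasp; the last joint's range is limited). The gripper opens to 85 mm and grips with 20 to 120 N. Pads are 22 mm wide; open, the fingers measure 114 mm over their backs; the gripper's body (76 mm by 85 mm) begins 54 mm behind the grasp point. The pads swing forward as they close: fully open they stand 13 mm farther back than shut.
Start: joints at [1.293, 0.213, -0.034, 1.323, 0, 1.571], TCP at [0.137, 0.481, 0.231] pointing down, gripper open.
Joint ranges: [-2.98, 2.98], [-0.74, 1.72], [-1.14, 1.35], [-2.1, 2.04], [-1.57, 1.44], [-3.14, 3.14]. Speed limits (rad/s): [1.89, 1.89, 2.39, 2.57, 3.14, 3.14].

### API

Orientations are given as a 3x3 rotation matrix whose columns are the frame's x, y, z axes.
In Python, from station import robot, eyes, ticket gives the robot as it stands. The module is installed in compiled form; this text tells all that it offers.
- The arm moves only by the shell command python3 -m handwheel [OPENING] [FORCE], which reads ROWS from standard input. ROWS is 1 to 8 rows, parted by a bar, with the numbers parted by commas; each row has 6 numbers: dx, dy, dz in m, then a rotation vector rx, ry, rz in rad; each row shifts and turns the commanded pose from where the row before left it, along the tool's axes as they then stand; what a row does not reach is not made up. A row lasts 1/8 s, in which the tool goes at most 0.0625 m and 0.188 rad, less where a joint would pass 70% of its speed; a pose out of reach is approached as far as the arm can. OPENING is the opening from 0.0 (shut) to 1.0 (fully open), set as the command begins (- or left out keeps the last). The fingers move at their own pace and stop on an object; FORCE is the grip in N (left out, the last holds). Time passes only in rows, so rows that do not move let the fingers close. It prints the time, the measured TCP pose, the force, the opening and the grip force at its end. Input that does not fit is refused with a message, and nothing moves.
- robot.state(): the state, without advancing time (a new reading comes with each control period).
- eyes.capture(name): name is "scene" or "top" or "wrist"; returns the picture (420x560x3 uint8, red, green, blue); there is no depth.
- eyes.camera_model(name): a dict with "vfov" (degrees; the focal length in pixels is half the picture's height over the tangent of half this angle, whatever the lens; pixels are square), "cx", "cy" (the principal point, pixels), "D" ([k1, k2, p1, p2, k3] as OpenCV has them; the pictures are not rectified), "R" (3x3) and "t" (3): a world point X has camera coordinates R X + t. Camera axes: x right, y down, z forward; pixel columns grow to the right and rows downward; lengths in m; the calibration is good to about 2 mm. A picture is of the moment at which its call begins: read the wrist's pose just before it. camera_model takes no time and is no camera call; for the wrist camera it gives the pose at the moment of the call.
- ticket.hand_in(): hands the job in; it is judged then, once.
The state is a dict: "t": time; "q": joint angles; "qvel": joint speeds; "effort": joint torques, N m; "eef_pos": TCP position; "eef_rot": TCP orientation; "force": force on the tool from outside, world axes, zero at the start; "moment": the same for the moment, N m; "opening": opening from 0.0 (shut) to 1.0 (fully open); "finger_force": force on a finger pad.
Only numpy, scipy, OpenCV 4.12 (cv2) and the standard library are available. Lean on these libraries where they do the work, as an engineer would, in place of code of your own. Each camera call takes 0.05 s, during which the arm holds its last target. There are 200 camera calls.

### The job

Load the analyser's reagent tray: stand each of the four white reagent bottles upright, fully down in the insert whose recess has its shape and size. Set every bottle down rather than dropping it, and leave the glass beaker that stands among them where it is.

Things in the scene. Friction and masses are not known exactly. Their poses are not given: they have to be found in the camera images.
- bottle_large_round: loose, closed large round bottle of white plastic with a paper label and a ribbed blue screw cap on its middle. Body 64 mm in diameter, upright to 66 mm, then a sloping shoulder to 76 mm; cap 36 mm in diameter, from 80 to 100 mm height (100 mm in all). About 220 g. Origin: centre of its underside; z is up.
- bottle_small_round: loose, closed small round bottle of white plastic with a paper label and a ribbed blue screw cap on its middle. Body 42 mm in diameter, upright to 52 mm, then a sloping shoulder to 60 mm; cap 28 mm in diameter, from 64 to 84 mm height (84 mm in all). About 90 g. Origin: centre of its underside; z is up.
- bottle_square: loose, closed square bottle of white plastic with a paper label and a ribbed blue screw cap on its middle. Body 52 x 52 mm, sides parallel to its x and y, flat shoulder at 68 mm; cap 32 mm in diameter, from 76 to 96 mm height (96 mm in all). About 180 g. Origin: centre of its underside; z is up.
- bottle_oblong: loose, closed oblong bottle of white plastic with a paper label and a ribbed blue screw cap on its middle. Body 76 mm along its x and 34 mm along its y, flat shoulder at 66 mm; cap 28 mm in diameter, from 74 to 94 mm height (94 mm in all). About 160 g. Origin: centre of its underside; z is up.
- nest_large_round: fixed grey plastic insert, 104 x 104 x 22 mm, one of four 6 mm apart, two by two, in a low aluminium tray (236 mm square, rim 14 mm high). Large round (78 mm diameter) recess in its middle, 16 mm deep, 3 mm chamfer. Origin: centre of its underside, 6 mm above the bench; top face at z = 22 mm, recess floor at z = 6 mm (12 mm above the bench). z up, x and y along its sides.
- nest_small_round: fixed grey plastic insert, 104 x 104 x 22 mm, one of four 6 mm apart, two by two, in a low aluminium tray (236 mm square, rim 14 mm high). Small round (56 mm diameter) recess in its middle, 16 mm deep, 3 mm chamfer. Origin: centre of its underside, 6 mm above the bench; top face at z = 22 mm, recess floor at z = 6 mm (12 mm above the bench). z up, x and y along its sides.
- nest_square: fixed grey plastic insert, 104 x 104 x 22 mm, one of four 6 mm apart, two by two, in a low aluminium tray (236 mm square, rim 14 mm high). Square (66 x 66 mm) recess in its middle, 16 mm deep, 3 mm chamfer. Origin: centre of its underside, 6 mm above the bench; top face at z = 22 mm, recess floor at z = 6 mm (12 mm above the bench). z up, x and y along its sides.
- nest_oblong: fixed grey plastic insert, 104 x 104 x 22 mm, one of four 6 mm apart, two by two, in a low aluminium tray (236 mm square, rim 14 mm high). Oblong (90 mm along its x, 48 mm along its y) recess in its middle, 16 mm deep, 3 mm chamfer. Origin: centre of its underside, 6 mm above the bench; top face at z = 22 mm, recess floor at z = 6 mm (12 mm above the bench). z up, x and y along its sides.
- beaker: empty glass beaker standing among the bottles, 52 mm in diameter at the rim and 70 mm high, loose, about 90 g. Not part of the job. Origin: centre of its underside.
Things that resemble listed ones, but are neither listed nor needed, are in the scene too. What is shaped like the bottle_oblong but purple or yellow is not meant.

How it is judged:
By the outcome, as a careful person would: the job done as asked, in the order asked, and still so for the second after the job is handed in, with the robot touching nothing.
It also fails if it takes over 99 s, if anything falls off the work surface, if the arm or the gripper's body presses on something with over 40 N, if the wrist force passes 120 N, or if a joint passes its speed limit or range.

## Working session

There is one attempt and no reset: what is moved stays moved. The work goes in short steps, Python scripts to look and compute and a shell command to move; the robot and the scene stay as the last step left them, time stands still between calls to the robot, and variables do not carry over. Pictures are saved under pics/ and viewed, at most 14 in all, crops included, and the job is handed in when it is done.

```bash
mkdir -p pics
python3 - <<'E'
from station import robot, eyes
import cv2
s=robot.state();print(s['t'],s['eef_pos'],s['eef_rot'],s['opening'],robot.pinch_z)
for n in("top","scene"):
    cv2.imwrite(f"pics/{n}0.png",eyes.capture(n)[:,:,::-1]);m=eyes.camera_model(n);print(n,m)
E
```

```text
0.0 [0.13701251 0.48050429 0.2308077 ] [[-9.61656879e-01  2.74255246e-01 -3.26526614e-04]
 [ 2.74255440e-01  9.61656265e-01 -1.08707292e-03]
 [ 1.58709134e-05 -1.13494285e-03 -9.99999356e-01]] 0.9972779006787656 -0.0187
top {'vfov': 55.414946566545844, 'cx': 277.8952867686358, 'cy': 207.93498728591118, 'D': array([-0.11205999,  0.        ,  0.        ,  0.        ,  0.        ]), 'R': array([[ 0.0272833 , -0.99910571, -0.03230182],
       [-0.99921024, -0.02632384, -0.02976478],
       [ 0.02888785,  0.03308839, -0.99903486]]), 't': array([-0.03046536,  0.48422218,  1.10122661])}
scene {'vfov': 43.974557432578756, 'cx': 274.8830271921678, 'cy': 204.22518407886417, 'D': array([0.01974593, 0.        , 0.        , 0.        , 0.        ]), 'R': array([[ 0.23073742,  0.97300683,  0.00423783],
       [ 0.73827575, -0.17223331, -0.65213848],
       [-0.6338053 ,  0.15360144, -0.75808802]]), 't': array([-0.08161062, -0.34322924,  1.49670129])}
```

View pics/top0.png

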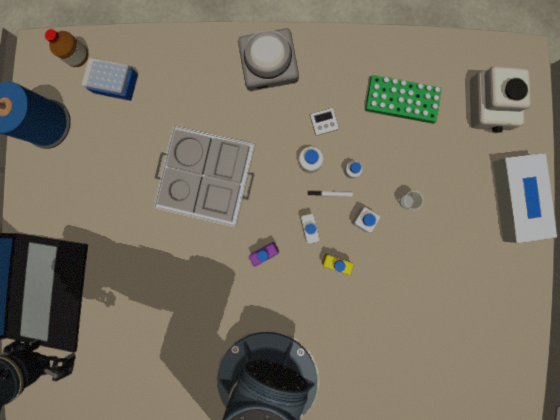

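View pics/scene0.png

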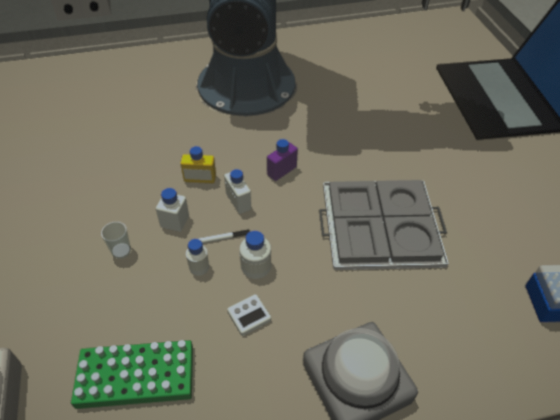

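```bash
cat > h.py <<'E'
import numpy as np, cv2
from station import robot, eyes
def model(n):
    m=eyes.camera_model(n); f=210/np.tan(np.radians(m['vfov']/2))
    return np.array([[f,0,m['cx']],[0,f,m['cy']],[0,0,1]]),np.array(m['D']),np.array(m['R']),np.array(m['t'])
def px2w(m,px,z):   # pixels -> points on plane z
    K,D,R,t=m; u=cv2.undistortPoints(np.float64(px).reshape(-1,1,2),K,D)[:,0]
    d=np.c_[u,np.ones(len(u))]@R; c=-R.T@t
    return (c+d*((z-c[2])/d[:,2])[:,None])[:,:2]
def w2px(m,X):
    K,D,R,t=m; return cv2.projectPoints(np.float64(X).reshape(-1,1,3),cv2.Rodrigues(R)[0],t,K,D)[0][:,0]
E
python3 - <<'E'
from h import *
im=cv2.imread('pics/top0.png')
cv2.imwrite('pics/crop_b.png',cv2.resize(im[130:285,235:435],None,fx=3.8,fy=3.8,interpolation=cv2.INTER_CUBIC))
cv2.imwrite('pics/crop_t.png',cv2.resize(im[120:230,150:260],None,fx=5.4,fy=5.4,interpolation=cv2.INTER_CUBIC))
for n in('top','scene'):
    im=cv2.imread(f'pics/{n}0.png'); m=model(n)
    hsv=cv2.cvtColor(im,cv2.COLOR_BGR2HSV)
    k=cv2.inRange(hsv,(100,150,60),(125,255,255))
    c,l,st,ce=cv2.connectedComponentsWithStats(k)
    for i in range(1,c):
        if 40<st[i,4]<900: print(n,ce[i].round(1),st[i],px2w(m,ce[i],.09).round(4))
E
```

```text
top [117.3  89. ] [ 88  69  46  30 186] [[0.7925 0.4224]]
top [311.4 156.1] [306 150  12  13 128] [[ 0.6181 -0.1028]]
top [355.2 167.2] [351 163  10  10  79] [[ 0.5924 -0.216 ]]
top [531.7 197.2] [524 177  17  41 487] [[ 0.5284 -0.6902]]
top [369.  219.5] [363 214  12  12 101] [[ 0.459  -0.2539]]
top [310.4 228.3] [306 224  10   9  67] [[ 0.4325 -0.1048]]
top [  3.5 276.4] [  0 239  12  96 679] [[0.2714 0.7398]]
top [262.2 255.1] [258 250  10  11  88] [[0.3607 0.0165]]
top [339.4 265.5] [335 261  10  10  78] [[ 0.3397 -0.1812]]
scene [282.4 143.2] [278 140  10   7  60] [[0.357  0.0167]]
scene [195.6 150.5] [191 147  10   8  56] [[ 0.3357 -0.1821]]
scene [236.2 173.8] [232 170  10   8  65] [[ 0.4295 -0.1054]]
scene [168.3 193.6] [162 189  14  10 104] [[ 0.4541 -0.256 ]]
scene [254.2 237.9] [247 232  16  13 174] [[ 0.6104 -0.1033]]
scene [194.5 244.5] [189 240  12  10  97] [[ 0.5994 -0.2198]]
scene [546.5 303.7] [531 274  29  47 331] [[0.8721 0.3747]]
```

View pics/crop_b.png

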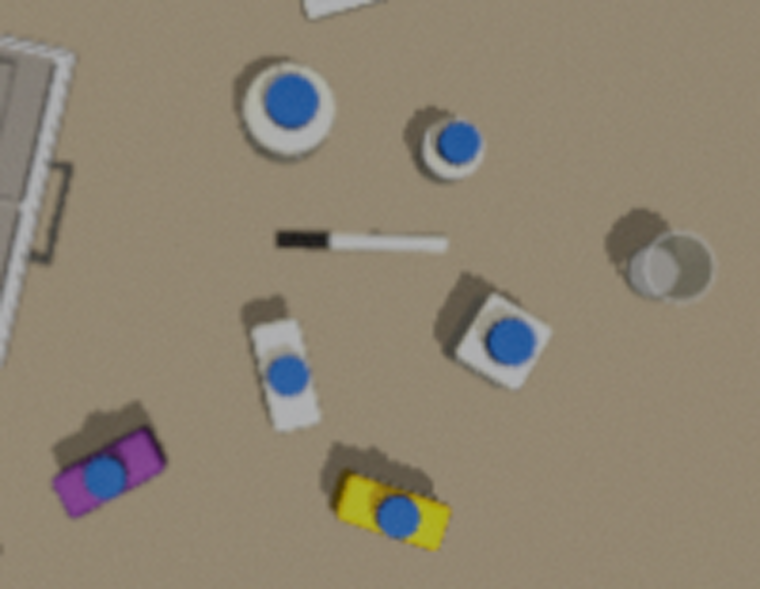

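View pics/crop_t.png

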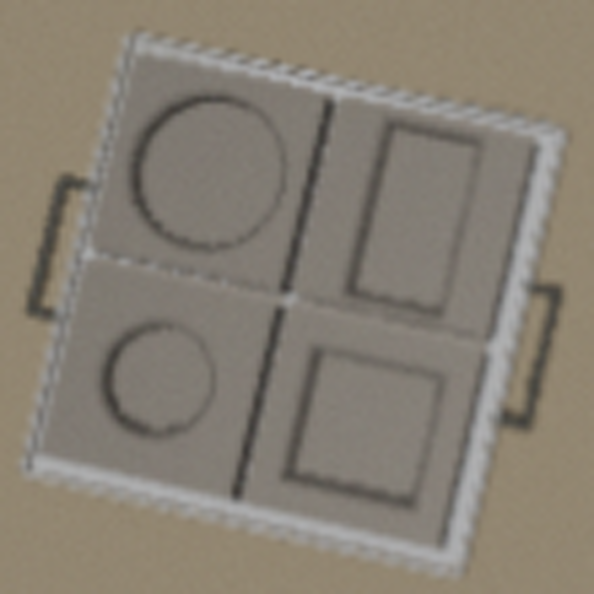

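Top crop: white oblong (311,229) is the one meant by shape and colour; purple (263,255) and yellow (339,266) are excluded by colour. Beaker (411,200). The tray has large round recess upper-left, oblong upper-right, small round lower-left, square lower-right.

Run:
```python
from h import *
T=model('top');S=model('scene')
P=lambda p:np.array([150,120])+np.float64(p)/5.4-.4
B=lambda p:np.array([235,130])+np.float64(p)/3.8-.4
pts=[px2w(T,P([[130,33],[566,128],[463,575],[27,467]]),.014).mean(0), px2w(T,P([[288,299]]),.028)[0]]
print('tray',pts)
def ang(c):
    e=[c[1]-c[0],c[2]-c[3]]; f=[c[0]-c[3],c[1]-c[2]]
    a=lambda v:np.degrees(np.arctan2(v[1],v[0]))
    return [round(a(v),1) for v in e+f],[round(np.linalg.norm(v)*1e3,1) for v in e+f]
def rep(n,c): print(n,c.mean(0).round(4),*ang(c))
rep('tray',px2w(T,P([[130,33],[566,128],[463,575],[27,467]]),.014))
rep('ob nest',px2w(T,P([[388,122],[482,143],[443,313],[350,295]]),.028))
rep('sq nest',px2w(T,P([[315,347],[443,378],[414,505],[285,477]]),.028))
print('LR',px2w(T,P([[211,172]]),.028),'SR',px2w(T,P([[159,380]]),.028))
rep('ob',px2w(T,B([[252,325],[297,319],[320,422],[277,431]]),.066))
rep('sq',px2w(T,B([[497,293],[552,332],[515,389],[456,350]]),.068))
for n,a,b,h in(('L',(311.4,156.1),(254.2,237.9),.1),('S',(355.2,167.2),(194.5,244.5),.084),('Q',(369,219.5),(168.3,193.6),.096),('O',(310.4,228.3),(236.2,173.8),.094)):
    print(n,px2w(T,a,h-.002),px2w(S,b,h-.007))
```

```text
tray [array([0.57109305, 0.19093652]), array([0.56960248, 0.19079042])]
tray [0.5711 0.1909] [np.float64(-101.5), np.float64(-102.1), np.float64(-11.3), np.float64(-11.3)] [np.float64(235.8), np.float64(235.9), np.float64(233.3), np.float64(235.8)]
ob nest [0.6124 0.1265] [np.float64(-101.6), np.float64(-99.7), np.float64(-10.4), np.float64(-11.0)] [np.float64(49.7), np.float64(48.7), np.float64(90.7), np.float64(89.0)]
sq nest [0.5054 0.1494] [np.float64(-102.2), np.float64(-100.6), np.float64(-11.2), np.float64(-11.2)] [np.float64(67.7), np.float64(67.8), np.float64(67.9), np.float64(66.0)]
LR [[0.63427111 0.23339239]] SR [[0.5266949  0.25636824]]
ob [ 0.4327 -0.1048] [np.float64(-80.9), np.float64(-76.6), np.float64(14.8), np.float64(14.1)] [np.float64(31.2), np.float64(30.2), np.float64(74.9), np.float64(72.6)]
sq [ 0.4595 -0.2544] [np.float64(-123.8), np.float64(-121.9), np.float64(-34.5), np.float64(-31.8)] [np.float64(46.4), np.float64(48.6), np.float64(48.4), np.float64(46.8)]
L [[ 0.61677546 -0.10240186]] [[ 0.61252377 -0.10355132]]
S [[ 0.59339048 -0.21718532]] [[ 0.58967077 -0.21993225]]
Q [[ 0.45900095 -0.25321139]] [[ 0.45330675 -0.25603623]]
O [[ 0.43266063 -0.10459316]] [[ 0.42658487 -0.10511277]]
```

```bash
cat > go.py <<'E'
# usage: go.py x y z [yaw_deg of tool y] -> remaining displacement in current tool axes (translate first, then rotate)
import sys,numpy as np
from station import robot
a=list(map(float,sys.argv[1:])); s=robot.state(); R=np.array(s['eef_rot'])
print('tool d',(R.T@(np.array(a[:3])-s['eef_pos'])).round(4),'yaw',np.degrees(np.arctan2(R[1,1],R[0,1])).round(2),'q1,q6',np.round(s['q'],2)[[0,5]])
if len(a)>3:
    y=np.radians(a[3]);T=np.c_[[np.sin(y),-np.cos(y),0],[np.cos(y),np.sin(y),0],[0,0,-1]]
    from scipy.spatial.transform import Rotation as Q
    print('rotvec',Q.from_matrix(R.T@T).as_rotvec().round(4))
E
sed -i 's/\[np.sin(y),-np.cos(y),0\]/[-np.sin(y),np.cos(y),0]/' go.py
W=' -0.03875 -0.02685 0.005 0 0 0;'
echo '-0.0388,-0.0268,0.004,0,0,0 | -0.0388,-0.0268,0.004,0,0,0 | -0.0388,-0.0268,0.004,0,0,0 | -0.0388,-0.0268,0.004,0,0,0 | -0.0388,-0.0268,0.004,0,0,0 | -0.0388,-0.0268,0.004,0,0,0 | -0.0388,-0.0268,0.004,0,0,0 | -0.0388,-0.0268,0.004,0,0,0' | python3 -m handwheel 1.0 40
python3 go.py 0.6155 -0.1027 0.15
```

```text
t: 1.1
eef_pos: [0.3775, 0.1881, 0.1991]
eef_rot: [[-0.962, 0.274, -0.0], [0.274, 0.962, -0.0], [0.0, -0.0, -1.0]]
force: [0.5, 0.3, 0.3]
opening: 0.997
finger_force: 0.0
tool d [-0.3086 -0.2144  0.0491] yaw 74.08 q1,q6 [0.46 0.74]
```

```bash
echo '-0.0386,-0.0268,0.006,0,0,0 | -0.0386,-0.0268,0.006,0,0,0 | -0.0386,-0.0268,0.006,0,0,0 | -0.0386,-0.0268,0.006,0,0,0 | -0.0386,-0.0268,0.006,0,0,0 | -0.0386,-0.0268,0.006,0,0,0 | -0.0386,-0.0268,0.006,0,0,0 | -0.0386,-0.0268,0.006,0,0,0' | python3 -m handwheel
echo '0,0,0,0,0,0 | 0,0,0,0,0,0' | python3 -m handwheel
python3 go.py 0.6155 -0.1027 0.15
python3 - <<'E'
from h import *
m=model('wrist'); im=eyes.capture('wrist')[:,:,::-1].copy()
for n,p,c in(('L',(.6155,-.1027,.1),(0,0,255)),('S',(.592,-.218,.084),(0,255,0)),('Q',(.458,-.254,.096),(255,0,255)),('O',(.432,-.105,.094),(0,255,255))):
    q=w2px(m,[p])[0]; print(n,q.round(1)); cv2.circle(im,(int(q[0]),int(q[1])),3,c,-1) if abs(q).max()<2000 else 0
cv2.imwrite('pics/w1.png',im)
E
```

```text
t: 2.1
eef_pos: [0.6156, -0.1027, 0.1507]
eef_rot: [[-0.962, 0.274, -0.001], [0.274, 0.962, 0.0], [0.001, -0.0, -1.0]]
force: [-0.2, 1.0, 0.4]
opening: 0.999
finger_force: 0.0
t: 2.35
eef_pos: [0.6145, -0.1011, 0.1509]
eef_rot: [[-0.962, 0.274, -0.001], [0.274, 0.962, 0.0], [0.001, 0.0, -1.0]]
force: [-0.3, 0.5, -0.3]
opening: 0.997
finger_force: 0.0
tool d [-0.0014 -0.0013  0.0009] yaw 74.07 q1,q6 [-0.16  0.11]
L [279.2 229.6]
S [124.6 232.5]
Q [-38.1  56.1]
O [180.  -79.5]
```

View pics/w1.png

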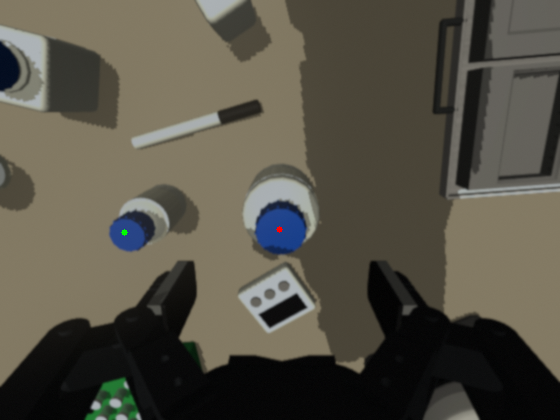

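Cap centre at (281,229) against predicted (279,230): within about 1 mm. Descend and grip.

```bash
echo '-0.0014,-0.0013,0.018,0,0,0 | 0,0,0.022,0,0,0 | 0,0,0.02,0,0,0 | 0,0,0.012,0,0,0 | 0,0,0,0,0,0' | python3 -m handwheel
echo '0,0,0,0,0,0 | 0,0,0,0,0,0 | 0,0,0,0,0,0 | 0,0,0,0,0,0 | 0,0,0,0,0,0 | 0,0,0,0,0,0' | python3 -m handwheel 0.0 45
```

```text
t: 3.02
eef_pos: [0.6154, -0.1024, 0.0791]
eef_rot: [[-0.962, 0.274, -0.001], [0.274, 0.962, 0.0], [0.001, -0.0, -1.0]]
force: [-1.0, 0.3, 1.3]
opening: 0.999
finger_force: 0.0
t: 3.78
eef_pos: [0.6164, -0.103, 0.08]
eef_rot: [[-0.962, 0.274, 0.001], [0.274, 0.962, -0.0], [-0.001, 0.0, -1.0]]
force: [-1.2, 1.0, 5.8]
opening: 0.404
finger_force: 44.6
```

```bash
echo '0,0,-0.008,0,0,0 | 0,0,-0.018,0,0,0 | 0,0,-0.022,0,0,0 | 0,0,-0.022,0,0,0 | 0,0,-0.012,0,0,0' | python3 -m handwheel
python3 go.py 0.635 0.234 0.162
```

```text
t: 4.4
eef_pos: [0.6163, -0.1031, 0.1628]
eef_rot: [[-0.962, 0.274, 0.001], [0.274, 0.962, -0.0], [-0.001, 0.0, -1.0]]
force: [0.1, -0.1, -1.0]
opening: 0.405
finger_force: 45.2
tool d [0.0745 0.3293 0.0007] yaw 74.08 q1,q6 [-0.17  0.11]
```

```bash
echo '0.004,0.02,0,0,0,0 | 0.009,0.039,0,0,0,0 | 0.01,0.045,0,0,0,0 | 0.01,0.045,0,0,0,0 | 0.01,0.045,0,0,0,0 | 0.01,0.045,0,0,0,0 | 0.01,0.04,0,0,0,0 | 0.007,0.03,0,0,0,0' | python3 -m handwheel
echo '0.0045,0.02,0,0,0,0 | 0,0,0,0,0,0 | 0,0,0,0,0,0' | python3 -m handwheel
python3 go.py 0.635 0.234 0.0935
```

```text
t: 5.4
eef_pos: [0.6324, 0.2162, 0.1602]
eef_rot: [[-0.962, 0.273, -0.001], [0.273, 0.962, -0.0], [0.001, -0.001, -1.0]]
force: [0.3, -0.8, -2.1]
opening: 0.405
finger_force: 45.2
t: 5.78
eef_pos: [0.6345, 0.2332, 0.1611]
eef_rot: [[-0.962, 0.275, -0.0], [0.275, 0.962, -0.0], [0.0, -0.001, -1.0]]
force: [0.6, -0.5, -1.8]
opening: 0.403
finger_force: 45.2
tool d [-0.0003  0.0009  0.0676] yaw 74.06 q1,q6 [0.35 0.63]
```

```bash
echo '0,0.0009,0.014,0,0,0 | 0,0,0.018,0,0,0 | 0,0,0.016,0,0,0 | 0,0,0.01,0,0,0 | 0,0,0.005,0,0,0 | 0,0,0.003,0,0,0 | 0,0,0.002,0,0,0 | 0,0,0,0,0,0' | python3 -m handwheel
python3 go.py 0.635 0.234 0.092
```

```text
t: 6.78
eef_pos: [0.6349, 0.2347, 0.0935]
eef_rot: [[-0.962, 0.274, 0.0], [0.274, 0.962, 0.0], [-0.0, 0.0, -1.0]]
force: [-0.0, 0.6, -1.7]
opening: 0.405
finger_force: 45.2
tool d [-0.0003 -0.0007  0.0015] yaw 74.08 q1,q6 [0.35 0.63]
```

```bash
echo '0,0,0.001,0,0,0 | 0,0,0.001,0,0,0 | 0,0,0.0005,0,0,0 | 0,0,0,0,0,0' | python3 -m handwheel
```

```text
t: 7.28
eef_pos: [0.6353, 0.2349, 0.092]
eef_rot: [[-0.962, 0.274, 0.002], [0.274, 0.962, 0.001], [-0.001, 0.001, -1.0]]
force: [-3.5, 0.7, 10.8]
opening: 0.406
finger_force: 46.6
```

Contact at exactly the expected floor height. Release, rise, head for the small round one.

```bash
echo '0,0,0,0,0,0 | 0,0,0,0,0,0 | 0,0,0,0,0,0 | 0,0,0,0,0,0 | 0,0,-0.02,0,0,0 | 0,0,-0.03,0,0,0 | 0,0,-0.03,0,0,0 | 0,0,0,0,0,0' | python3 -m handwheel 1.0
python3 go.py 0.592 -0.218 0.14
python3 - <<'E'
from h import *
cv2.imwrite('pics/w2.png',eyes.capture('wrist')[:,:,::-1])
E
```

```text
t: 8.28
eef_pos: [0.6359, 0.2351, 0.1732]
eef_rot: [[-0.962, 0.274, 0.004], [0.274, 0.962, 0.001], [-0.003, 0.002, -1.0]]
force: [-0.4, -0.3, -1.1]
opening: 1.0
finger_force: 0.0
tool d [-0.0819 -0.4479  0.0325] yaw 74.08 q1,q6 [0.35 0.63]
```

View pics/w2.png

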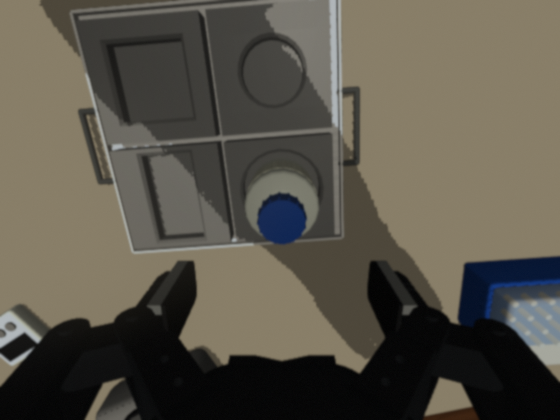

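The large bottle stands upright in its round recess (cap at 282,217). Now the small round one.

```bash
echo '-0.005,-0.03,0,0,0,0 | -0.01,-0.052,0,0,0,0 | -0.01,-0.056,0,0,0,0 | -0.01,-0.056,0,0,0,0 | -0.01,-0.056,0,0,0,0 | -0.01,-0.056,0,0,0,0 | -0.01,-0.056,0.01,0,0,0 | -0.01,-0.05,0.01,0,0,0' | python3 -m handwheel
echo '-0.0069,-0.0359,0.012,0,0,0 | 0,0,0,0,0,0 | 0,0,0,0,0,0' | python3 -m handwheel
python3 - <<'E'
from h import *
m=model('wrist'); im=eyes.capture('wrist')[:,:,::-1].copy()
k=cv2.inRange(cv2.cvtColor(im,cv2.COLOR_BGR2HSV),(100,150,60),(125,255,255))
c,l,st,ce=cv2.connectedComponentsWithStats(k)
for i in range(1,c):
    if st[i,4]>200: print(st[i],px2w(m,[st[i,0]+st[i,2]/2, st[i,1]+st[i,3]-st[i,2]/2],.084),px2w(m,ce[i],.076))
E
python3 go.py 0.592 -0.218 0.064
```

```text
t: 9.32
eef_pos: [0.5929, -0.1839, 0.1495]
eef_rot: [[-0.962, 0.275, -0.001], [0.275, 0.962, 0.0], [0.001, 0.0, -1.0]]
force: [0.6, -0.6, 0.3]
opening: 0.996
finger_force: 0.0
t: 9.7
eef_pos: [0.5904, -0.2179, 0.1382]
eef_rot: [[-0.962, 0.274, -0.001], [0.274, 0.962, 0.001], [0.001, 0.0, -1.0]]
force: [-0.1, 0.5, -0.0]
opening: 1.005
finger_force: 0.0
[ 125    7   60   64 2799] [[ 0.45809062 -0.25684738]] [[ 0.45444305 -0.25932965]]
[ 264  210   38   38 1109] [[ 0.59298611 -0.21718236]] [[ 0.59586592 -0.21879381]]
tool d [-0.0014 -0.0001  0.0746] yaw 74.12 q1,q6 [-0.35 -0.08]
```

```bash
echo '-0.0022,0.0005,0.018,0,0,0 | 0,0,0.022,0,0,0 | 0,0,0.02,0,0,0 | 0,0,0.0115,0,0,0 | 0,0,0,0,0,0' | python3 -m handwheel
echo '0,0,0,0,0,0 | 0,0,0,0,0,0 | 0,0,0,0,0,0 | 0,0,0,0,0,0 | 0,0,0,0,0,0 | 0,0,0,0,0,0 | 0,0,0,0,0,0' | python3 -m handwheel 0.0 45
echo '0,0,-0.008,0,0,0 | 0,0,-0.02,0,0,0 | 0,0,-0.025,0,0,0 | 0,0,-0.02,0,0,0 | 0,0,-0.012,0,0,0' | python3 -m handwheel
python3 go.py 0.5273 0.2556 0.15
```

```text
t: 10.38
eef_pos: [0.5928, -0.2178, 0.067]
eef_rot: [[-0.962, 0.273, -0.001], [0.273, 0.962, 0.0], [0.001, 0.0, -1.0]]
force: [0.4, 0.4, 0.6]
opening: 0.995
finger_force: 0.0
t: 11.25
eef_pos: [0.5933, -0.2187, 0.0679]
eef_rot: [[-0.962, 0.274, 0.001], [0.274, 0.962, -0.0], [-0.001, -0.0, -1.0]]
force: [-0.3, 0.6, 6.1]
opening: 0.307
finger_force: 44.1
t: 11.88
eef_pos: [0.5933, -0.2187, 0.1536]
eef_rot: [[-0.962, 0.274, 0.001], [0.274, 0.962, -0.0], [-0.001, -0.0, -1.0]]
force: [1.4, 0.9, -1.3]
opening: 0.306
finger_force: 44.3
tool d [0.1935 0.4381 0.0034] yaw 74.08 q1,q6 [-0.35 -0.08]
```

```bash
echo '0.01,0.022,0,0,0,0 | 0.018,0.04,0,0,0,0 | 0.022,0.05,0,0,0,0 | 0.022,0.05,0,0,0,0 | 0.022,0.05,0,0,0,0 | 0.022,0.05,0,0,0,0 | 0.022,0.05,0,0,0,0 | 0.022,0.05,0,0,0,0' | python3 -m handwheel
echo '0.019,0.043,0,0,0,0 | 0.0145,0.033,0,0,0,0 | 0,0,0,0,0,0 | 0,0,0,0,0,0' | python3 -m handwheel
python3 go.py 0.5273 0.2556 0.080
```

```text
t: 12.88
eef_pos: [0.5378, 0.175, 0.1523]
eef_rot: [[-0.962, 0.274, -0.0], [0.274, 0.962, -0.0], [0.0, -0.0, -1.0]]
force: [0.0, -0.8, -1.2]
opening: 0.306
finger_force: 44.4
t: 13.38
eef_pos: [0.5269, 0.2553, 0.1521]
eef_rot: [[-0.962, 0.274, -0.0], [0.274, 0.962, -0.0], [0.0, -0.001, -1.0]]
force: [-0.2, 0.9, -1.0]
opening: 0.308
finger_force: 44.4
tool d [-0.0003  0.0005  0.0721] yaw 74.09 q1,q6 [0.45 0.73]
```

```bash
echo '0,0,0.014,0,0,0 | 0,0,0.02,0,0,0 | 0,0,0.018,0,0,0 | 0,0,0.01,0,0,0 | 0,0,0.005,0,0,0 | 0,0,0.003,0,0,0 | 0,0,0.001,0,0,0 | 0,0,0,0,0,0' | python3 -m handwheel
echo '0,0,0.001,0,0,0 | 0,0,0.0005,0,0,0 | 0,0,0,0,0,0' | python3 -m handwheel
```

```text
t: 14.38
eef_pos: [0.5272, 0.2558, 0.0816]
eef_rot: [[-0.962, 0.274, 0.0], [0.274, 0.962, 0.0], [-0.0, 0.0, -1.0]]
force: [0.3, 0.4, -0.4]
opening: 0.308
finger_force: 44.4
t: 14.75
eef_pos: [0.5271, 0.2557, 0.0799]
eef_rot: [[-0.962, 0.274, 0.0], [0.274, 0.962, 0.0], [-0.0, 0.0, -1.0]]
force: [0.3, 0.7, 0.5]
opening: 0.307
finger_force: 44.6
```

```bash
echo '0,0,0.0008,0,0,0 | 0,0,0,0,0,0 | 0,0,0,0,0,0' | python3 -m handwheel
```

```text
t: 15.12
eef_pos: [0.5274, 0.2558, 0.0799]
eef_rot: [[-0.962, 0.274, 0.001], [0.274, 0.962, 0.001], [-0.001, 0.001, -1.0]]
force: [-3.0, -1.0, 11.4]
opening: 0.309
finger_force: 45.7
```

```bash
echo '0,0,0,0,0,0 | 0,0,0,0,0,0 | 0,0,0,0,0,0 | 0,0,0,0,0,0 | 0,0,-0.02,0,0,0 | 0,0,-0.03,0,0,0 | 0,0,-0.03,0,0,0 | 0,0,0,0,0,0' | python3 -m handwheel 1.0
python3 go.py 0.432 -0.105 0.15
```

```text
t: 16.12
eef_pos: [0.5282, 0.2562, 0.1612]
eef_rot: [[-0.962, 0.274, 0.003], [0.274, 0.962, 0.002], [-0.003, 0.002, -1.0]]
force: [-0.2, -0.1, 0.5]
opening: 1.002
finger_force: 0.0
tool d [-0.0066 -0.3737  0.0103] yaw 74.08 q1,q6 [0.45 0.73]
```

```bash
echo '-0.001,-0.035,0,0,0,0 | -0.001,-0.05,0,0,0,0 | -0.001,-0.055,0,0,0,0 | -0.001,-0.055,0,0,0,0 | -0.001,-0.055,0,0,0,0 | -0.001,-0.055,0,0,0,0 | 0,-0.045,0.006,0,0,0 | 0,-0.024,0.006,0,0,0' | python3 -m handwheel
echo '0,0,0,0,0,0 | 0,0,0,0,0,0' | python3 -m handwheel
python3 - <<'E'
from h import *
m=model('wrist'); im=eyes.capture('wrist')[:,:,::-1].copy()
k=cv2.inRange(cv2.cvtColor(im,cv2.COLOR_BGR2HSV),(100,150,60),(125,255,255))
c,l,st,ce=cv2.connectedComponentsWithStats(k)
for i in range(1,c):
    if st[i,4]>200: print(st[i],px2w(m,[st[i,0]+st[i,2]/2, st[i,1]+st[i,3]-st[i,2]/2],.094))
cv2.imwrite('pics/w3.png',im)
E
python3 go.py 0.432 -0.105 0.077
```

```text
t: 17.12
eef_pos: [0.4291, -0.1074, 0.1462]
eef_rot: [[-0.961, 0.276, -0.001], [0.276, 0.961, -0.0], [0.001, -0.0, -1.0]]
force: [0.5, 0.5, 0.1]
opening: 1.001
finger_force: 0.0
t: 17.38
eef_pos: [0.4302, -0.1052, 0.1467]
eef_rot: [[-0.962, 0.274, -0.0], [0.274, 0.962, 0.0], [0.0, 0.0, -1.0]]
force: [-0.2, -0.3, 0.6]
opening: 1.003
finger_force: 0.0
[ 421   46   45   52 1686] [[0.3629261  0.01541996]]
[ 108  109   42   43 1363] [[ 0.34087478 -0.17993555]]
[ 264  208   38   38 1133] [[ 0.43071852 -0.1039274 ]]
[ 87 290  42  36 983] [[ 0.45593222 -0.25088893]]
tool d [-0.0016  0.0005  0.0699] yaw 74.12 q1,q6 [-0.24  0.04]
```

View pics/w3.png

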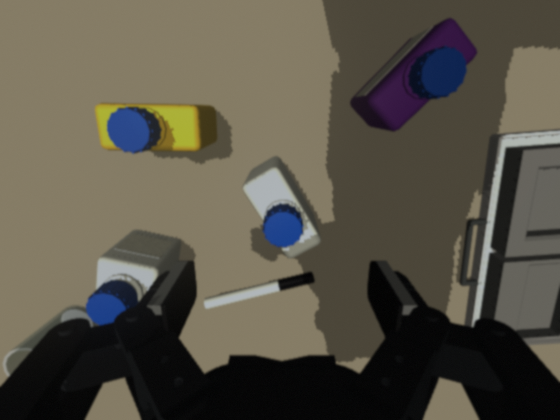

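White oblong right under the gripper (cap 283,227; shoulder corners (245,186),(276,165),(319,238),(289,255)); the yellow and purple decoys are clear of it.

```bash
python3 - <<'E'
from h import *
m=model('wrist'); c=px2w(m,[[245,186],[276,165],[319,238],[289,255]],.066)
for a,b in((2,1),(3,0),(0,1),(3,2)):
    d=c[a]-c[b]; print(np.degrees(np.arctan2(d[1],d[0])),np.linalg.norm(d))
print(c.mean(0))
E
echo '-0.0008,0.0013,0.018,0,0,0 | 0,0,0.022,0,0,0 | 0,0,0.02,0,0,0 | 0,0,0.0095,0,0,0 | 0,0,0,0,0,0' | python3 -m handwheel
echo '0,0,0,0,0,0 | 0,0,0,0,0,0 | 0,0,0,0,0,0 | 0,0,0,0,0,0 | 0,0,0,0,0,0 | 0,0,0,0,0,0 | 0,0,0,0,0,0' | python3 -m handwheel 0.0 45
echo '0,0,-0.008,0,0,0 | 0,0,-0.02,0,0,0 | 0,0,-0.025,0,0,0 | 0,0,-0.02,0,0,0 | 0,0,-0.012,0,0,0' | python3 -m handwheel
```

```text
14.187007704035619 0.0691595234003835
14.286878014591057 0.06821476539917527
-71.67794020284202 0.028934610518367425
-73.53844604510027 0.02876304848216425
[ 0.43005564 -0.10341746]
t: 18.05
eef_pos: [0.4313, -0.1041, 0.0773]
eef_rot: [[-0.962, 0.274, -0.001], [0.274, 0.962, 0.0], [0.001, -0.0, -1.0]]
force: [0.0, 0.2, 0.5]
opening: 1.001
finger_force: 0.0
t: 18.92
eef_pos: [0.4316, -0.1048, 0.078]
eef_rot: [[-0.962, 0.274, 0.001], [0.274, 0.962, -0.0], [-0.001, -0.0, -1.0]]
force: [-2.8, -1.2, 6.7]
opening: 0.305
finger_force: 43.8
t: 19.55
eef_pos: [0.4316, -0.1047, 0.1637]
eef_rot: [[-0.962, 0.274, 0.001], [0.274, 0.962, -0.0], [-0.001, 0.0, -1.0]]
force: [-0.1, 0.4, -1.5]
opening: 0.306
finger_force: 44.5
```

```bash
python3 go.py 0.6137 0.1264 0.163 48.3
```

```text
tool d [-0.1117  0.2722  0.0008] yaw 74.08 q1,q6 [-0.24  0.04]
rotvec [3.0e-04 1.0e-03 4.5e-01]
```

```bash
echo '-0.008,0.02,0,0,0,0 | -0.015,0.036,0,0,0,0 | -0.018,0.044,0,0,0,0 | -0.018,0.044,0,0,0,0 | -0.018,0.044,0,0,0,0 | -0.016,0.04,0,0,0,0 | -0.012,0.028,0,0,0,0 | -0.0067,0.0162,0,0,0,0' | python3 -m handwheel
echo '0,0,0,0,0,0.05 | 0,0,0,0,0,0.1 | 0,0,0,0,0,0.1 | 0,0,0,0,0,0.1 | 0,0,0,0,0,0.07 | 0,0,0,0,0,0.03 | 0,0,0,0,0,0 | 0,0,0,0,0,0' | python3 -m handwheel
python3 go.py 0.6137 0.1264 0.090 48.3
python3 - <<'E'
from h import *
cv2.imwrite('pics/w4.png',eyes.capture('wrist')[:,:,::-1])
E
```

```text
t: 20.55
eef_pos: [0.6138, 0.1278, 0.1618]
eef_rot: [[-0.962, 0.273, -0.001], [0.273, 0.962, -0.0], [0.001, -0.0, -1.0]]
force: [0.2, -0.8, -1.7]
opening: 0.304
finger_force: 44.6
t: 21.55
eef_pos: [0.6134, 0.1265, 0.1624]
eef_rot: [[-0.747, 0.664, -0.0], [0.664, 0.747, -0.0], [0.0, -0.0, -1.0]]
force: [0.2, -0.5, -1.8]
opening: 0.307
finger_force: 44.6
tool d [-0.0003  0.0002  0.0724] yaw 48.36 q1,q6 [0.2  0.93]
rotvec [-0.0002 -0.0001  0.0011]
```

View pics/w4.png

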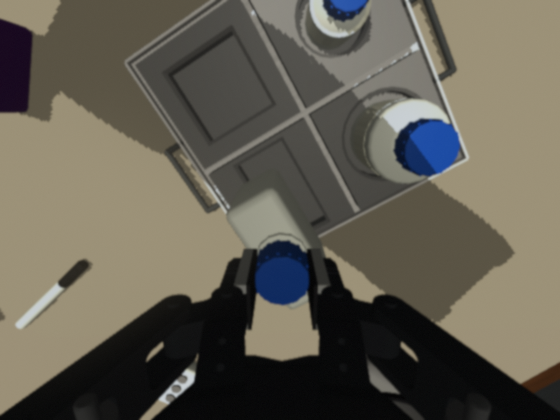

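Bottle (shoulder edge 275,187→318,240) is parallel to the recess; small and large are seated. Lower it.

```bash
echo '0,0,0.014,0,0,0 | 0,0,0.02,0,0,0 | 0,0,0.018,0,0,0 | 0,0,0.01,0,0,0 | 0,0,0.005,0,0,0 | 0,0,0.003,0,0,0 | 0,0,0.001,0,0,0 | 0,0,0,0,0,0' | python3 -m handwheel
echo '0,0,0.001,0,0,0 | 0,0,0.0008,0,0,0 | 0,0,0,0,0,0 | 0,0,0,0,0,0' | python3 -m handwheel
```

```text
t: 22.6
eef_pos: [0.6136, 0.1266, 0.0918]
eef_rot: [[-0.747, 0.665, 0.0], [0.665, 0.747, 0.0], [-0.0, 0.0, -1.0]]
force: [0.3, -0.0, -2.5]
opening: 0.309
finger_force: 44.7
t: 23.1
eef_pos: [0.6135, 0.1265, 0.0901]
eef_rot: [[-0.747, 0.665, 0.0], [0.665, 0.747, 0.0], [-0.0, 0.0, -1.0]]
force: [-3.1, -0.2, 6.2]
opening: 0.306
finger_force: 45.2
```

```bash
echo '0,0,0,0,0,0 | 0,0,0,0,0,0 | 0,0,0,0,0,0 | 0,0,0,0,0,0 | 0,0,-0.02,0,0,0 | 0,0,-0.03,0,0,0 | 0,0,-0.03,0,0,0 | 0,0,0,0,0,0' | python3 -m handwheel 1.0
python3 go.py 0.4575 -0.254 0.15
```

```text
t: 24.1
eef_pos: [0.6146, 0.1268, 0.172]
eef_rot: [[-0.747, 0.665, 0.004], [0.665, 0.747, 0.001], [-0.002, 0.003, -1.0]]
force: [0.4, -0.3, -0.7]
opening: 1.002
finger_force: 0.0
tool d [-0.1359 -0.3889  0.0211] yaw 48.3 q1,q6 [0.2  0.93]
```

```bash
echo '-0.01,-0.03,0,0,0,0 | -0.018,-0.052,0,0,0,0 | -0.02,-0.056,0,0,0,0 | -0.02,-0.056,0,0,0,0 | -0.02,-0.056,0,0,0,0 | -0.018,-0.056,0,0,0,0 | -0.016,-0.048,0.008,0,0,0 | -0.013,-0.034,0.01,0,0,0' | python3 -m handwheel
echo '0,0,0,0,0,0 | 0,0,0,0,0,0' | python3 -m handwheel
python3 - <<'E'
from h import *
m=model('wrist'); im=eyes.capture('wrist')[:,:,::-1].copy()
k=cv2.inRange(cv2.cvtColor(im,cv2.COLOR_BGR2HSV),(100,150,60),(125,255,255))
c,l,st,ce=cv2.connectedComponentsWithStats(k)
for i in range(1,c):
    if st[i,4]>200: print(st[i],px2w(m,[st[i,0]+st[i,2]/2, st[i,1]+st[i,3]-st[i,2]/2],.096))
cv2.imwrite('pics/w5.png',im)
E
python3 go.py 0.4575 -0.254 0.079
```

```text
t: 25.1
eef_pos: [0.4548, -0.2547, 0.1509]
eef_rot: [[-0.746, 0.666, -0.0], [0.666, 0.746, 0.0], [0.0, -0.0, -1.0]]
force: [0.9, 0.4, -0.9]
opening: 1.001
finger_force: 0.0
t: 25.35
eef_pos: [0.456, -0.2526, 0.1513]
eef_rot: [[-0.746, 0.665, -0.001], [0.665, 0.746, 0.001], [0.001, 0.0, -1.0]]
force: [0.7, 0.6, 0.4]
opening: 1.007
finger_force: 0.0
[ 218    0   46   38 1430] [[ 0.34347753 -0.18301111]]
[ 262  207   43   42 1364] [[ 0.45822662 -0.25221629]]
tool d [-0.002  -0.0005  0.0725] yaw 48.33 q1,q6 [-0.51  0.22]
```

View pics/w5.png

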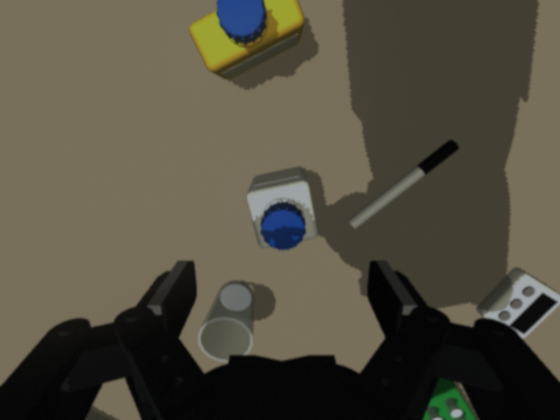

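Square bottle's cap at (284,228), shoulder corners (249,192),(309,181),(316,235),(259,247); beaker at (228,335), lower than the fingertips will go.

```bash
python3 - <<'E'
from h import *
m=model('wrist'); c=px2w(m,[[249,192],[309,181],[316,235],[259,247]],.068)
for a,b in((0,1),(3,2),(0,3),(1,2)):
    d=c[a]-c[b]; print((np.degrees(np.arctan2(d[1],d[0]))+45)%90-45,np.linalg.norm(d))
print(c.mean(0),px2w(m,[[228,337]],.07))
E
echo '-0.0017,0.0018,0.018,0,0,0 | 0,0,0.022,0,0,0 | 0,0,0.02,0,0,0 | 0,0,0.0115,0,0,0 | 0,0,0,0,0,0' | python3 -m handwheel
echo '0,0,0,0,0,0 | 0,0,0,0,0,0 | 0,0,0,0,0,0 | 0,0,0,0,0,0 | 0,0,0,0,0,0 | 0,0,0,0,0,0 | 0,0,0,0,0,0' | python3 -m handwheel 0.0 45
echo '0,0,-0.008,0,0,0 | 0,0,-0.02,0,0,0 | 0,0,-0.025,0,0,0 | 0,0,-0.025,0,0,0 | 0,0,-0.018,0,0,0 | 0,0,-0.008,0,0,0' | python3 -m handwheel
python3 go.py 0.5059 0.1477 0.184 70
```

```text
-30.972033960146106 0.047566882005130436
-28.66942393525649 0.04829464362946663
-33.610208500705056 0.04792945726821739
-32.86384427036381 0.04596336171882578
[ 0.45879871 -0.25229431] [[ 0.51394036 -0.36903778]]
t: 26.02
eef_pos: [0.4585, -0.2521, 0.0799]
eef_rot: [[-0.747, 0.665, -0.001], [0.665, 0.747, 0.0], [0.001, -0.0, -1.0]]
force: [-0.3, -0.5, 0.2]
opening: 0.997
finger_force: 0.0
t: 26.9
eef_pos: [0.4588, -0.2531, 0.0808]
eef_rot: [[-0.747, 0.665, 0.001], [0.665, 0.747, -0.001], [-0.001, 0.0, -1.0]]
force: [-1.7, -0.7, 6.3]
opening: 0.353
finger_force: 44.0
t: 27.65
eef_pos: [0.4589, -0.2529, 0.1855]
eef_rot: [[-0.747, 0.665, 0.001], [0.665, 0.747, -0.001], [-0.001, 0.0, -1.0]]
force: [-0.3, 0.0, -1.2]
opening: 0.354
finger_force: 44.7
tool d [0.2315 0.3304 0.0013] yaw 48.3 q1,q6 [-0.5   0.22]
rotvec [ 1.000e-04  1.400e-03 -3.788e-01]
```

```bash
echo '0.013,0.018,0,0,0,0 | 0.023,0.033,0,0,0,0 | 0.028,0.04,0,0,0,0 | 0.03,0.043,0,0,0,0 | 0.03,0.043,0,0,0,0 | 0.03,0.043,0,0,0,0 | 0.03,0.043,0,0,0,0 | 0.024,0.035,0,0,0,0' | python3 -m handwheel
echo '0.015,0.021,0,0,0,-0.04 | 0.0085,0.0114,0,0,0,-0.08 | 0,0,0,0,0,-0.1 | 0,0,0,0,0,-0.09 | 0,0,0,0,0,-0.04 | 0,0,0,0,0,-0.018 | 0,0,0,0,0,0 | 0,0,0,0,0,0' | python3 -m handwheel
python3 go.py 0.5059 0.1477 0.0928 69.4
python3 - <<'E'
from h import *
cv2.imwrite('pics/w6.png',eyes.capture('wrist')[:,:,::-1])
E
```

```text
t: 28.65
eef_pos: [0.5012, 0.1101, 0.184]
eef_rot: [[-0.747, 0.665, -0.001], [0.665, 0.747, -0.0], [0.0, -0.0, -1.0]]
force: [1.1, -0.2, -0.8]
opening: 0.354
finger_force: 44.8
t: 29.65
eef_pos: [0.5049, 0.1479, 0.1841]
eef_rot: [[-0.936, 0.353, -0.0], [0.353, 0.936, -0.0], [0.0, -0.0, -1.0]]
force: [0.4, -0.7, -1.1]
opening: 0.353
finger_force: 44.8
tool d [-0.001   0.0001  0.0913] yaw 69.35 q1,q6 [0.29 0.65]
rotvec [-0.0001 -0.0001 -0.0009]
```

View pics/w6.png

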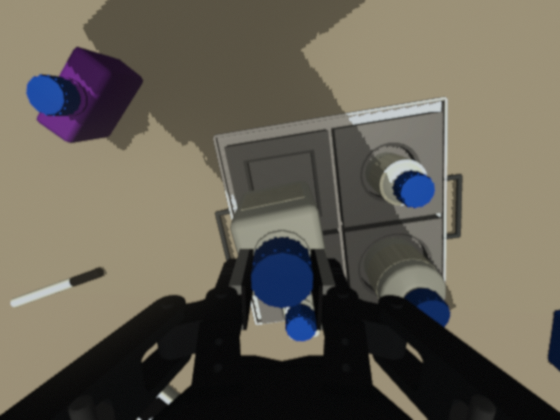

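Square is parallel to its recess (edge 232,222→318,206), other three seated. Lower.

```bash
echo '-0.001,0,0.014,0,0,0 | 0,0,0.024,0,0,0 | 0,0,0.022,0,0,0 | 0,0,0.015,0,0,0 | 0,0,0.008,0,0,0 | 0,0,0.004,0,0,0 | 0,0,0.002,0,0,0 | 0,0,0,0,0,0' | python3 -m handwheel
echo '0,0,0.001,0,0,0 | 0,0,0.001,0,0,0 | 0,0,0.0008,0,0,0 | 0,0,0,0,0,0 | 0,0,0,0,0,0' | python3 -m handwheel
```

```text
t: 30.7
eef_pos: [0.5061, 0.1477, 0.0955]
eef_rot: [[-0.936, 0.352, 0.001], [0.352, 0.936, 0.0], [-0.0, 0.0, -1.0]]
force: [0.5, -0.7, -0.3]
opening: 0.356
finger_force: 44.8
t: 31.32
eef_pos: [0.5061, 0.1475, 0.0929]
eef_rot: [[-0.936, 0.352, 0.001], [0.352, 0.936, -0.0], [-0.001, 0.0, -1.0]]
force: [-2.0, -0.8, 5.4]
opening: 0.356
finger_force: 45.6
```

```bash
echo '0,0,0,0,0,0 | 0,0,0,0,0,0 | 0,0,0,0,0,0 | 0,0,0,0,0,0 | 0,0,-0.02,0,0,0 | 0,0,-0.03,0,0,0 | 0,0,-0.04,0,0,0 | 0,0,-0.04,0,0,0' | python3 -m handwheel 1.0
echo '0.03,-0.04,0,0,0,0 | 0.03,-0.05,0,0,0,0 | 0.03,-0.05,0,0,0,0 | 0.02,-0.05,0,0,0,0 | 0,-0.02,0,0,0,0 | 0,0,0,0,0,0' | python3 -m handwheel
python3 - <<'E'
from h import *
a=eyes.capture('top')[:,:,::-1];b=eyes.capture('scene')[:,:,::-1]
cv2.imwrite('pics/fin.png',np.hstack([cv2.resize(a[110:250,150:430],(400,200)),cv2.resize(b[130:290,80:480],(400,160)).repeat(1,0)[:200] if 0 else cv2.copyMakeBorder(cv2.resize(b[130:290,80:480],(400,160)),0,40,0,0,0)]))
cv2.imwrite('pics/fin.png',np.vstack([cv2.resize(a[120:235,150:430],(730,300),interpolation=2),cv2.resize(b[150:290,90:450],(730,284),interpolation=2)]))
E
```

```text
t: 32.33
eef_pos: [0.5057, 0.1475, 0.2236]
eef_rot: [[-0.936, 0.352, -0.0], [0.352, 0.936, -0.0], [0.0, -0.0, -1.0]]
force: [1.4, 0.0, 0.4]
opening: 1.0
finger_force: 0.0
t: 33.08
eef_pos: [0.3286, -0.011, 0.2227]
eef_rot: [[-0.935, 0.354, 0.001], [0.354, 0.935, -0.0], [-0.001, 0.0, -1.0]]
force: [-0.6, 0.8, 0.6]
opening: 1.003
finger_force: 0.0
```

View pics/fin.png

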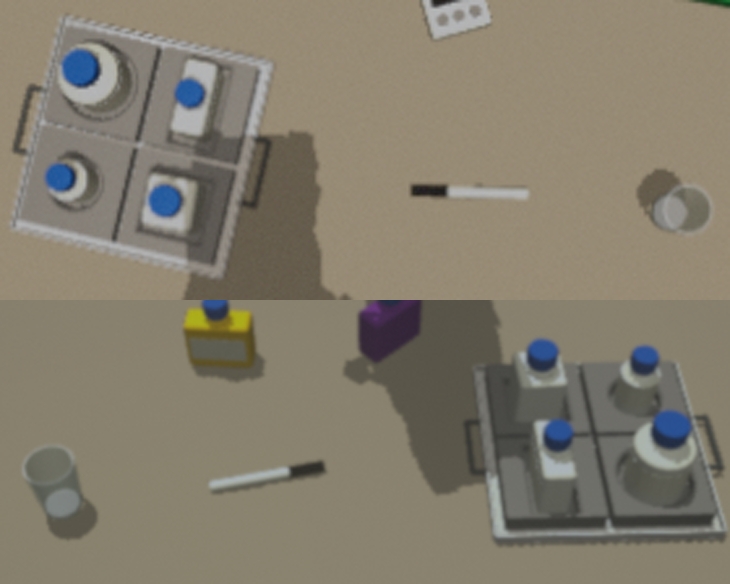

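The final picture shows all four bottles upright in their matching recesses: large round at (80,68), oblong at (190,93), small round at (60,177) and square at (165,200). The beaker is where it was.

```bash
python3 -c "
from station import ticket
print(ticket.hand_in())"
```

```text
the job is handed in; nothing more can be done
None
```

All four white bottles were set down upright in their matching inserts, the beaker was left in place, and the job was handed in at about 33 s of robot time.

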